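Show the valve spool to the inspection camera

TASK

On the parts counter, push the transport lock of the grey tray all the way to its end stop, then take out the valve spool with the thin nose and hold it up to the inspection camera: the nose pointing straight into the lens along the line the camera looks (which slopes down), its tip centred and about 8 cm from the glass. Finish there with the spool still in the gripper, held still; leave the lock open, do not touch the camera or its stand, and leave the tray's other two parts and everything else on the counter where they are.

Things in the scene. Friction and masses are not known exactly. Their poses are not given: they have to be found in the camera images.
- tray: Fixed grey tray, 290 (y) x 215 mm (x -120 to +95). Origin on the counter under the middle nest; x away from the robot, z up. V nests at y -85, 0, +85 mm hold three steel parts along x, axes 45 mm above the counter, in any order. White saddles 10 mm thick at x -45 and +32; between them free space down to the 8 mm floor. Cross walls 40 mm high at x -61.5 and +61.5; lock rail at the near edge.
- lock (a joint): Lock: steel comb bar on the tray's near edge (tray x -92 mm), slides to the tray's +y (left seen from the robot), m. Starts at 0 to 0.010 (locked); end stop 0.042 (open). Stays where left, needs about 3 N. Its three tongues, 16 mm wide, tops 65 mm above the counter, cover the last 13 mm of the parts' near ends when locked and stand midway beside the parts when open. Knob at its middle.
- lock_knob (a point): Point on the axis of the lock's upright round black knob (diameter 22 mm), 91 mm above the counter; the bar's top is 65 mm, the knob's top 103 mm above the counter. Axes parallel to the tray's; moves with the lock.
- spool: Valve spool, bare steel, 110 mm long, 0.3 to 0.46 kg. Origin on its axis midway; x runs along it to the nose. Lands of diameter 28 at x -55 to -35, -23 to +13 (grip here; balance point about -6) and +25 to +39; grooves of diameter 18 between them; thin nose of diameter 12 to +55. Starts in a nest, nose away from the robot. Can roll about its axis.
- spool_nose (a point): Centre of the end face of the spool's nose (x = +55 mm of the spool).
- spool_tail (a point): Centre of the spool's other end face (x = -55 mm).
- camera_head: Inspection camera on the stand, right of the tray: white housing, ring light diameter 68, black lens barrel diameter 36 mm. Height varies (lens about 0.22 to 0.29 m up). Origin at the centre of the lens glass; it looks along its own -x, towards the robot and 0.35 rad downwards; y is level. The nose tip belongs at (-80, 0, 0) mm here, the spool's x along this x.
- plunger: Bystander in the tray: plain steel rod, diameter 28, 110 mm long, no grooves. Origin at its middle on its axis, x along it.
- bobbin: Bystander in the tray: steel part diameter 28, 110 mm long, one wide waist diameter 18 from x = -31 to +25 mm and no nose. Origin at its middle on its axis, x along it.
- seal: Bystander: black seal ring, outer diameter 68, 9 mm high, lying flat. Origin at its underside's centre.
- phone: Bystander: phone with a pale glass face, 150x72x9 mm, lying flat, origin at its underside's centre.
- calipers: Bystander: steel outside calipers about 270x120x12 mm lying flat to the left of the tray, origin near their middle.
- grease: Bystander: upright pale can with a paper label, diameter 66, 100 mm tall, beyond the tray on the right. Origin at its underside's centre.
- fitting: Bystander: brass pipe fitting, diameter 32, 45 mm tall, standing, beyond the tray on the left. Origin at its underside's centre.
- stand: The camera's fixed stand: foot 130x130x14 mm, column diameter 22 and 394 mm high at x = +30 mm of the foot's centre (the side away from the robot). Origin on the counter under the foot's centre; the camera head hangs over the foot.

How it is judged:
By the outcome, as a careful person would: the job done as asked, in the order asked, and still so for the second after the job is handed in, while the arm keeps its last pose, push and grip.
It also fails if it takes over 48 s, if anything falls off the work surface, if the arm or the gripper's body presses on something with over 40 N, if the wrist force passes 120 N, or if a joint passes its speed limit or range.

ROBOT

A 6-joint arm with a two-finger parallel gripper is mounted at the origin on the work surface. World frame = base frame: x ahead of the robot, y to its left, z up, the work surface at z = 0. Lengths are in mm, angles in degrees, forces in N, time in s.
With the tool pointing down it reaches from about 300 to 850 mm from the base axis. Payload 4.2 kg.
Tool frame: the origin (TCP) lies midway between the tips of the shut fingers; the grasp point (between the pads) lies 19 mm behind it; z points along the fingers, y is the line along which they close (so a half turn about z gives the same grasp; the last joint's range is limited). The gripper opens to 91 mm and grips with 3 to 60 N. Pads are 32 mm wide; open, the fingers measure 118 mm over their backs; the gripper's body (76 mm by 178 mm) begins 60 mm behind the grasp point.
Start: joints at [64.057, 18.312, 89.639, -0, 72.044, -1.146], TCP at [241.168, 521.998, 213.976] pointing down, gripper open.
Joint ranges: [-177.97, 177.97], [-48.28, 115.42], [12.27, 149.76], [-77.06, 257.06], [2.81, 150.46], [-146.56, 146.56]. Speed limits (degrees/s): [147.25, 147.25, 180, 180, 180, 180].

INTERFACE

Orientations are given as [roll, pitch, yaw] about the fixed x, y, z axes, in that order (R = Rz(yaw) Ry(pitch) Rx(roll)).
In Python, from workcell import env gives the robot as it stands.
- The arm moves only by the shell command python3 -m jog 'ROWS' [FORCE]. ROWS is a JSON object of lists of equal length, an entry for each row: "jaw": the finger opening in mm, from 0 to 91.2; "slide": the shift along the tool's x, y, z in units of 30 mm (1.0 is 30 mm), a list of three; "spin": the turn about the tool's z in units of 8 degrees (1.0 is 8 degrees). In form: {"jaw": [jaw, ...], "slide": [[dx, dy, dz], ...], "spin": [spin, ...]}. A call has 1 to 10 rows; each row shifts and turns the commanded pose from where the row before left it, along the tool's axes as they then stand; what a row does not reach is not made up. A row lasts 1/10 s, in which the tool goes at most 50 mm and 8.59 degrees, less where a joint would pass 70% of its speed; a pose out of reach is approached as far as the arm can. A call is refused whole if a number of a shift passes 1 or a number of a turn 1, either way. A call with a gripper value outside its range is refused whole. The fingers move at their own pace and stop on an object; FORCE is the grip in N (left out, the last holds). Time passes only in rows, so rows that do not move let the fingers close. It gives the time, the measured TCP pose, the force, the opening and the grip force at its end, in the units of the state.
- env.state(): the state, without advancing time (a new reading comes with each control period).
- env.grab_frame(name): name is "scene" or "top"; returns the picture (400x640x3 uint8, red, green, blue); there is no depth.
- env.camera_model(name): a dict with "fx", "fy", "cx", "cy" (pixels), "camera_from_world" (4x4, takes a point from world to camera coordinates). Camera axes: x right, y up, looking along -z (the intrinsics and any distortion apply to the point x, -y, -z); pixel columns grow to the right and rows downward; lengths in mm; the calibration is good to about 2 mm. A picture is of the moment at which its call begins. camera_model takes no time and is no camera call.
- env.job_done(): hands the job in; it is judged then, once.
The state is a dict: "time_s": time; "qpos": joint angles; "qvel": joint speeds; "effort": joint torques, N m; "ee_pos": TCP position; "ee_rot": TCP orientation; "force": force on the tool from outside, world axes, zero at the start; "torque": the same for the moment, N m; "gripper_width": finger opening in mm; "gripper_force": force on a finger pad.
Only numpy, scipy, OpenCV 4.12 (cv2) and the standard library are available. Lean on these libraries where they do the work, as an engineer would, in place of code of your own. Each camera call takes 0.05 s, during which the arm holds its last target. There are 200 camera calls.

## Working session

There is one attempt and no reset: what is moved stays moved. The work goes in short steps, Python scripts to look and compute and a shell command to move; the robot and the scene stay as the last step left them, time stands still between calls to the robot, and variables do not carry over. Pictures are saved under pics/ and viewed, at most 10 in all, crops included, and the job is handed in when it is done.

```bash
mkdir -p pics; ls
python3 - <<'E'
from workcell import env
import cv2
s=env.state();print(s)
for n in("scene","top"):
    f=env.grab_frame(n);cv2.imwrite(f"pics/{n}0.png",f[:,:,::-1])
    m=env.camera_model(n);print(m)
E
```

```text
pics
{'time_s': 0.0, 'qpos': array([ 6.40574623e+01,  1.83521364e+01,  8.97052401e+01, -1.37133226e-04,
        7.20432386e+01, -1.14668190e+00]), 'qvel': array([-0.10950134, -0.08586538,  0.00683811, -0.01097251, -0.03530947,
        0.05560412]), 'effort': array([-1.25843559e-03, -4.12445927e+01, -2.31978571e+01,  7.27015338e-02,
        4.52915090e-02, -1.28211072e-04]), 'ee_pos': array([240.93875636, 521.54347538, 213.12320958]), 'ee_rot': array([-1.79899402e+02, -1.88315960e-03,  1.55204185e+02]), 'force': array([ 0.96384664,  0.48039358, -0.90418788]), 'torque': array([-0.0389302 ,  0.01732889,  0.01497822]), 'gripper_force': 0.0, 'gripper_width': 91.44987056194208}
{'fx': 466.53551264007547, 'fy': 466.53551264007547, 'cx': 308.63368485906034, 'cy': 196.27040967980122, 'camera_from_world': array([[ 8.19782988e-01,  5.72543120e-01,  1.22567695e-02,
        -4.66954949e+02],
       [-4.82692517e-01,  6.79298824e-01,  5.52775761e-01,
         1.85574994e+02],
       [ 3.08161950e-01, -4.59072416e-01,  8.33239899e-01,
        -1.64659924e+03],
       [ 0.00000000e+00,  0.00000000e+00,  0.00000000e+00,
         1.00000000e+00]])}
{'fx': 420.8062469752693, 'fy': 420.8062469752693, 'cx': 318.87287161733616, 'cy': 199.75451485089323, 'camera_from_world': array([[ 7.79994123e-02, -9.96937635e-01,  5.60748572e-03,
        -2.00928969e+01],
       [ 9.75983850e-01,  7.75051381e-02,  2.03588994e-01,
        -6.09885106e+02],
       [-2.03400139e-01, -1.04070063e-02,  9.79040386e-01,
        -1.10981793e+03],
       [ 0.00000000e+00,  0.00000000e+00,  0.00000000e+00,
         1.00000000e+00]])}
```

View pics/scene0.png

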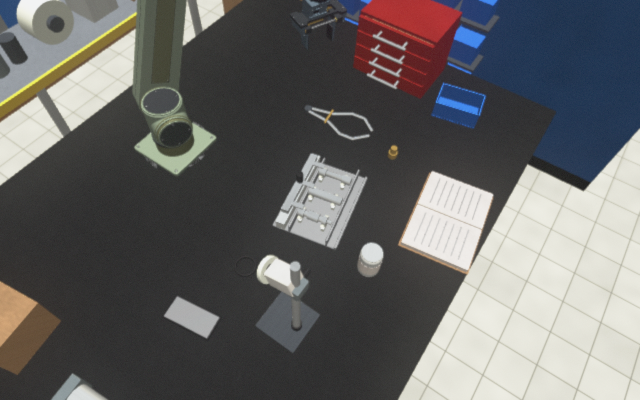

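View pics/top0.png

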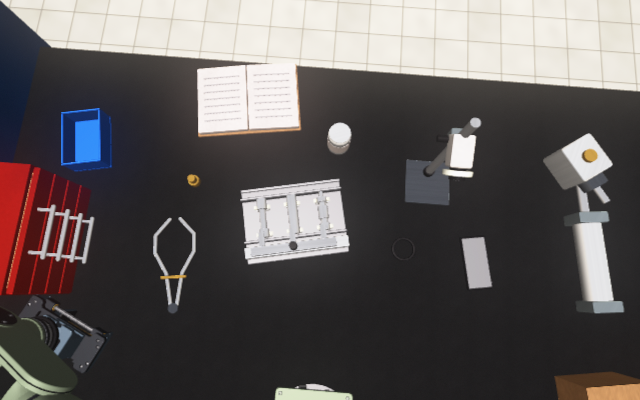

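The top view shows the tray around (295,222) with its knob at (293,246), and the camera head at (460,155) over the foot at (428,182). I'll make enlarged crops.

```bash
cat > h.py <<'E'
import numpy as np, cv2
from workcell import env
def proj(n,P):
    m=env.camera_model(n);T=m["camera_from_world"]
    c=np.atleast_2d(P)@T[:3,:3].T+T[:3,3]
    return np.c_[m["cx"]+m["fx"]*c[:,0]/-c[:,2], m["cy"]-m["fy"]*c[:,1]/-c[:,2]]
def ray(n,uv):
    m=env.camera_model(n);T=m["camera_from_world"];R=T[:3,:3]
    d=R.T@np.array([(uv[0]-m["cx"])/m["fx"],-(uv[1]-m["cy"])/m["fy"],-1])
    return -R.T@T[:3,3],d
def onz(n,uv,z):
    o,d=ray(n,uv);return o+d*(z-o[2])/d[2]
def tri(a,b):  # pixel in scene, pixel in top
    o1,d1=ray("scene",a);o2,d2=ray("top",b)
    s,*_=np.linalg.lstsq(np.c_[d1,-d2],o2-o1,rcond=None)
    p,q=o1+s[0]*d1,o2+s[1]*d2
    return (p+q)/2,np.linalg.norm(p-q)
def crop(n,img,x0,y0,w,h,k,out,marks=()):
    c=cv2.resize(img[y0:y0+h,x0:x0+w],None,fx=k,fy=k,interpolation=cv2.INTER_CUBIC)[:,:,::-1].copy()
    for g in range(0,max(w,h),10):
        if g<w: cv2.line(c,(g*k,0),(g*k,6 if (x0+g)%50 else 14),(0,255,255),1); 
        if g<h: cv2.line(c,(0,g*k),(6 if (y0+g)%50 else 14,g*k),(0,255,255),1)
    for u,v in marks: cv2.circle(c,(int((u+.5-x0)*k),int((v+.5-y0)*k)),3,(0,0,255),1)
    cv2.imwrite(out,c)
E
python3 - <<'E'
from h import *
a=env.grab_frame("top");b=env.grab_frame("scene")
crop("top",a,235,170,120,100,6,"pics/t1.png")
crop("scene",b,240,150,130,100,6,"pics/s1.png")
A=cv2.resize(a[110:210,395:495],None,fx=4,fy=4,interpolation=2);B=cv2.resize(b[250:350,240:340],None,fx=4,fy=4,interpolation=2)
cv2.imwrite("pics/c1.png",np.hstack([A,B])[:,:,::-1])
E
```

```text
(no output)
```

View pics/t1.png

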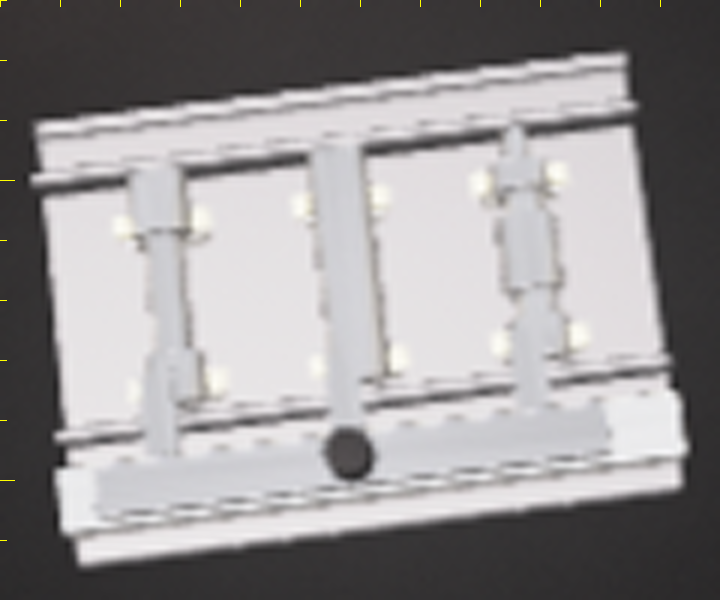

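View pics/s1.png

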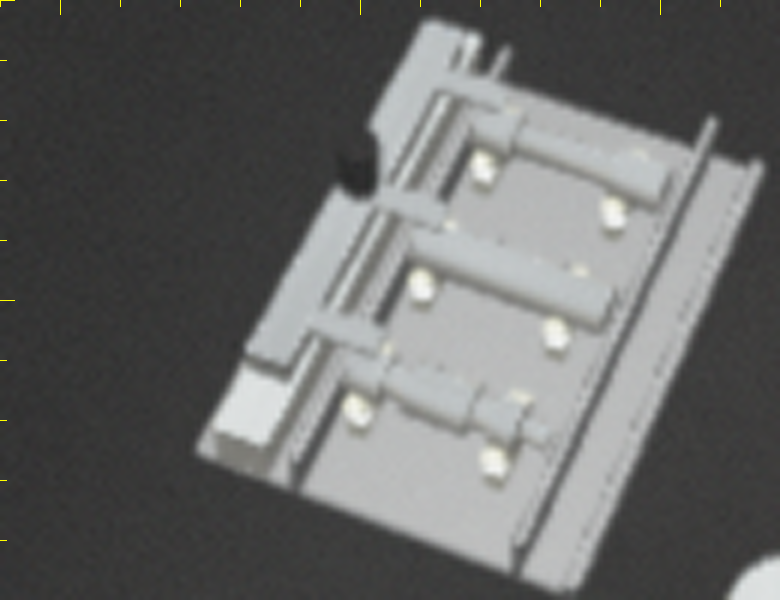

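View pics/c1.png

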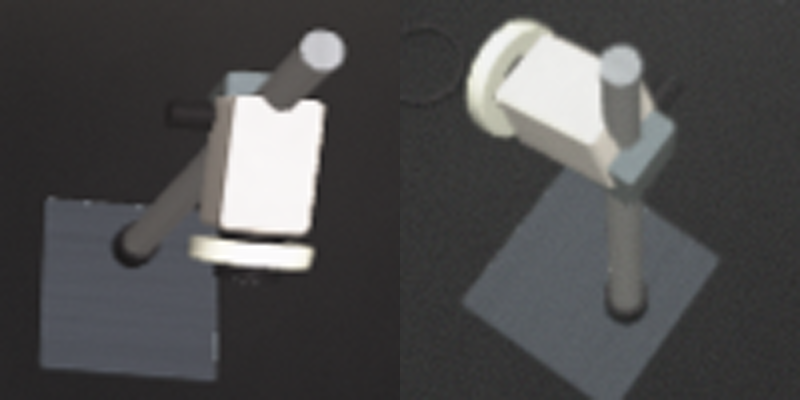

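The spool (grooves and thin nose) is in the right nest, nose tip at top px ≈(320.7,191.2) and scene px ≈(330.8,222.5). The knob is at top (293.3,245.5). The camera ring shows in both views, with a faint barrel in front of it. Next I fit the tray and head.

```bash
cat > fit.py <<'E'
from h import *
from scipy.optimize import least_squares
cv=lambda p,x0,y0:((p[0]+.5)/6-.5+x0,(p[1]+.5)/6-.5+y0)
T=lambda p:cv(p,235,170); S=lambda p:cv(p,240,150)
# tray-frame point, camera, pixel ; None y => unused
obs=[((95,145,8),"top",T((37,125))),((95,-145,8),"top",T((627,56))),((-120,145,8),"top",T((82,565))),((-120,-145,8),"top",T((682,488))),
((61.5,145,40),"top",T((34,180))),((61.5,-145,40),"top",T((637,105))),((-61.5,145,40),"top",T((57,437))),((-61.5,-145,40),"top",T((670,361))),
((95,-145,8),"scene",S((570,592))),((95,145,8),"scene",S((763,167))),((-120,-145,8),"scene",S((198,452)))]
def M(p,P):
    c,s=np.cos(p[2]),np.sin(p[2]);P=np.array(P,float)
    return np.array([p[0]+c*P[0]-s*P[1],p[1]+s*P[0]+c*P[1],P[2]])
def res(p): return np.concatenate([proj(n,M(p,P))[0]-uv for P,n,uv in obs])
r=least_squares(res,[500,50,0],loss="soft_l1")
p=r.x
if __name__=="__main__":
    print("tray",p[:2],np.degrees(p[2]));print(np.round(r.fun.reshape(-1,2),1) if r.fun.size==22 else r.cost)
    k=onz("top",T((350,453)),103);print("knob",k, "tray y",(-np.sin(p[2])*(k[0]-p[0])+np.cos(p[2])*(k[1]-p[1])),"tray x",(np.cos(p[2])*(k[0]-p[0])+np.sin(p[2])*(k[1]-p[1])))
    inv=lambda k:(np.cos(p[2])*(k[0]-p[0])+np.sin(p[2])*(k[1]-p[1]),-np.sin(p[2])*(k[0]-p[0])+np.cos(p[2])*(k[1]-p[1]))
    n=onz("top",T((514,127)),48);print("nose top",n,inv(n)); n=onz("scene",S((546,434)),45);print("nose scene",n,inv(n)); print(tri(S((546,434)),T((514,127))))
    for q in ((170,168),(333,146)): print("part far end",inv(onz("top",T(q),58)))
    # head: crop coords top (4x,+395,110), scene (4x, -400,+240,+250)
    t=lambda q:((q[0]+.5)/4-.5+395,(q[1]+.5)/4-.5+110); s=lambda q:((q[0]-400+.5)/4-.5+240,(q[1]+.5)/4-.5+250)
    # housing top-face corners: far-left? column top
    print("column top",onz("top",t((323,47)),394),onz("scene",s((621,62)),394))
    for c in ((45,200),(40,366),(217,380)): print("foot",onz("top",t(c),14))
    for c in ((463,301),(719,260)): print("foot s",onz("scene",s(c),14))
    print("hous near-left", tri(s((548,36)),t((222,232))),"near-right",tri(s((498,92)),t((311,236))))
    env_=env.grab_frame("top")[160:200,430:490];b=env.grab_frame("scene")[245:295,250:300]
    A=cv2.resize(env_,(600,400),interpolation=2);B=cv2.resize(b,(400,400),interpolation=2)
    o=np.hstack([A,B])[:,:,::-1].astype(float)/255;o=cv2.resize((255*o**.45).astype(np.uint8),None,fx=.8,fy=.8);cv2.imwrite("pics/c2.png",o)
E
python3 fit.py
```

```text
tray [566.30201761  97.32458331] 11.70236746985174
[[ 0.1  0.3]
 [-0.2 -0.2]
 [-0.7  0.5]
 [ 0.8  0.4]
 [-0.4 -0. ]
 [ 0.3  0.1]
 [-0.3  0.1]
 [ 0.8 -0.2]
 [ 1.5  0.6]
 [ 0.8  0.5]
 [-0.5 -0.6]]
knob [474.46692403  85.99990079 103.        ] tray y 7.537413486013616 tray x -92.22320881760061
nose top [638.95765038  26.19038404  48.        ] (np.float64(56.71745399958931), np.float64(-84.39221344952331))
nose scene [633.35204776  24.89347506  45.        ] (np.float64(50.96531788759623), np.float64(-84.5251936361218))
(array([636.51832801,  24.31428016,  50.12107208]), np.float64(5.30925899935184))
part far end (np.float64(54.965702122981604), np.float64(77.70707320914745))
part far end (np.float64(55.94288530466126), np.float64(1.107912912144073))
column top [ 731.36362185 -285.22352568  394.        ] [ 728.40602302 -285.39978508  394.        ]
foot [ 761.41093871 -219.46657624   14.        ]
foot [ 635.39059906 -220.36427383   14.        ]
foot [ 635.19597107 -348.95844349   14.        ]
foot s [ 636.4819776  -350.81758747   14.        ]
foot s [ 763.59676499 -225.94649415   14.        ]
hous near-left (array([ 657.52739342, -262.34703099,  301.30922245]), np.float64(1.7217844308328463)) near-right (array([ 657.40063619, -309.18777308,  308.53692269]), np.float64(3.157314582173485))
```

View pics/c2.png

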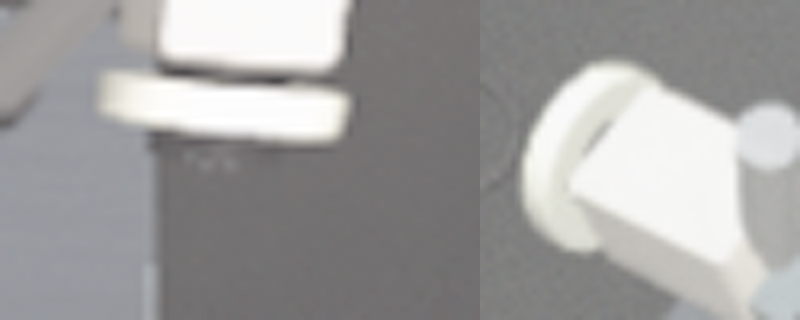

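The tray fits to 1 px: knob 7.5 mm along, and the nose checks out. The stand's yaw is ≈0 and the column matches the foot +30. The crop shows the ring's outline, top u 442.5–473.8 with bottom v 177.9, and glints in front of it near (456,180). I'll fit the ring and look for the barrel's front numerically.

```bash
cat > head.py <<'E'
from h import *
from scipy.optimize import least_squares
a=np.linspace(0,2*np.pi,200)
def circ(o,yaw,ax,r):
    R=np.array([[np.cos(yaw),-np.sin(yaw),0],[np.sin(yaw),np.cos(yaw),0],[0,0,1]])@np.array([[np.cos(.35),0,-np.sin(.35)],[0,1,0],[np.sin(.35),0,np.cos(.35)]])
    return o+np.c_[np.full(200,ax),r*np.cos(a),r*np.sin(a)]@R.T
def sil(p):
    P=np.vstack([circ(p[:3],p[3],0,34),circ(p[:3],p[3],p[4],34)])
    t=proj("top",P);s=proj("scene",P)
    return np.array([t[:,0].min(),t[:,0].max(),t[:,1].max(),s[:,0].min(),s[:,1].min(),s[:,1].max()])
ob=np.array([442.3,473.6,177.6,256.2,254.0,284.0])
pr=lambda p:np.r_[(sil(p)-ob),(p[3])/.05,(p[4]-14)/4,(p[1]+285.3)/2]
r=least_squares(pr,[640,-285,270,0,14])
if __name__=="__main__":
    print("ring front centre",r.x,np.round(r.fun,2))
    for ax in(0,-6,-12,-18): q=proj("top",circ(r.x[:3],r.x[3],ax,18));print(ax,q.min(0).round(1),q.max(0).round(1))
    im=np.mean([env.grab_frame("top").astype(float).sum(2) for _ in range(8)],0)
    print("cols",list(range(446,472)))
    for v in range(175,188): print(v,im[v,446:472].astype(int))
    q=proj("top",circ(r.x[:3],r.x[3],r.x[4],34));print(q.min(0),q[q[:,0].argmin()],q[q[:,0].argmax()])
    # knob & tool geometry
E
python3 head.py
```

```text
ring front centre [ 6.46022119e+02 -2.86074520e+02  2.79361062e+02 -3.47459790e-03
  1.40891694e+01] [-0.47  0.06 -0.18 -0.12 -0.08 -0.06 -0.07  0.02 -0.39]
0 [449.  174.7] [465.4 176.6]
-6 [448.7 177.3] [465.1 179.2]
-12 [448.4 179.8] [464.7 181.8]
-18 [448.1 182.4] [464.4 184.5]
cols [446, 447, 448, 449, 450, 451, 452, 453, 454, 455, 456, 457, 458, 459, 460, 461, 462, 463, 464, 465, 466, 467, 468, 469, 470, 471]
175 [368 395 437 479 513 532 603 683 719 730 745 751 752 752 752 752 752 752
 752 751 751 750 747 739 728 694]
176 [263 263 193 138 156 173 246 331 393 419 466 495 529 544 549 554 617 652
 652 688 700 713 712 700 678 591]
177 [263 263 183 108 103 108 115 119 123 131 143 158 190 195 195 196 257 290
 291 340 365 391 392 379 359 295]
178 [262 262 174 100 104 109 115 119 125 130 144 158 153 142 131 125 123 117
 112 127 137 136 134 136 134 135]
179 [260 261 239 159 112 116 117 157 146 131 146 157 151 139 130 125 122 116
 115 130 135 134 135 135 133 134]
180 [260 260 259 179 122 129 131 144 138 176 166 143 184 164 131 128 125 122
 121 130 132 134 134 133 134 134]
181 [259 259 258 179 125 132 132 133 133 150 144 135 151 143 135 133 132 132
 132 134 134 132 133 133 133 133]
182 [261 261 261 179 124 131 132 133 133 134 133 134 133 134 134 136 135 134
 133 135 134 134 135 133 133 133]
183 [263 265 264 181 125 130 133 131 132 133 133 132 132 134 133 133 134 134
 134 134 133 133 133 135 131 131]
184 [260 259 259 179 123 132 132 132 132 132 132 134 133 134 132 132 133 133
 131 131 133 133 133 133 131 129]
185 [262 263 261 179 124 131 132 131 131 131 131 133 133 133 133 133 132 134
 133 130 132 132 131 131 131 130]
186 [262 262 260 186 129 131 131 130 131 132 131 132 132 133 131 132 133 133
 133 131 130 132 131 129 130 130]
187 [256 257 256 185 131 130 131 131 132 133 133 133 132 132 133 132 132 134
 134 132 131 131 131 129 129 130]
[442.56206693 167.93119925] [442.56206693 168.08904777] [473.66111024 170.98915229]
```

Glass ≈ (636.6, −286, 276) with yaw ≈ 0, so the nose tip target is ≈ (561.5, −286, 248.5) with the axis 20° nose up.

The rows cannot tilt the tool. I'll therefore pivot the spool in the pads by lowering its front land onto the tray's far cross wall, in the free strip at the tray's right. First the lock.

```bash
python3 -m jog '{"jaw":[91,91,91,91,91,91,91,91,91,91],"slide":[[0,0,0],[0,0,0],[0,0,0],[0,0,0],[0,0,0],[-0.4,-1,0],[-0.4,-1,0],[-0.4,-1,0],[-0.4,-1,0],[-0.4,-1,0]],"spin":[-0.91,-0.91,-0.91,-0.91,-0.91,0,0,0,0,0]}' 10
python3 -m jog '{"jaw":[91,91,91,91,91,91,91,91,91,91],"slide":[[-0.26,-1,0],[-0.26,-1,0],[-0.26,-1,0],[-0.26,-1,0],[-0.26,-1,0],[-0.26,-1,0],[-0.26,-1,0],[-0.26,-1,0],[-0.26,-1,0],[-0.26,-1,0]],"spin":[0,0,0,0,0,0,0,0,0,0]}'
cat > d.py <<'E'
import sys
from fit import *
# usage: d.py x y z [world]  tray-frame TCP target -> slides along tool axes (mm)
s=env.state();R0=s["ee_pos"];rpy=np.radians(s["ee_rot"])
from scipy.spatial.transform import Rotation as Ro
R=Ro.from_euler("xyz",rpy).as_matrix()
t=np.array([float(v) for v in sys.argv[1:4]])
w=t if len(sys.argv)>4 else M(p,t)
print("t",s["time_s"],"pos",R0.round(1),"rot",s["ee_rot"].round(2),"F",s["force"].round(1),"grip",s["gripper_force"],s["gripper_width"])
print("units xyz",((w-R0)@R/30).round(3),"yaw err to tray (deg)",s["ee_rot"][2]-np.degrees(p[2]))
E
python3 d.py -92 7.5 150
```

```text
time_s: 1.7
ee_pos: [330.7, 386.1, 214.1]
ee_rot: [180.0, 0.0, -168.4]
force: [1.1, 0.1, -0.4]
gripper_width: 91.1
gripper_force: 0.0
time_s: 2.7
ee_pos: [467.3, 107.8, 214.2]
ee_rot: [180.0, 0.0, -168.4]
force: [0.8, 0.7, 0.1]
gripper_width: 90.8
gripper_force: 0.0
t 2.7 pos [467.3 107.8 214.2] rot [ 1.7999e+02  4.0000e-02 -1.6840e+02] F [0.8 0.7 0.1] grip 0.0 90.81870523296998
units xyz [-0.094 -0.76   2.139] yaw err to tray (deg) -180.10260803902585
```

```bash
python3 -m jog '{"jaw":[91,91,91,91,91,91,91,40,16,16],"slide":[[-0.09,-0.76,0],[0,0,0.8],[0,0,1],[0,0,1],[0,0,1],[0,0,0.7],[0,0,0],[0,0,0],[0,0,0],[0,0,0]],"spin":[0,0,0,0,0,0,0,0,0,0]}' 8
python3 -m jog '{"jaw":[16,16,16,16],"slide":[[0,0,0],[0,0,0],[0,0,0],[0,0,0]],"spin":[0,0,0,0]}'
python3 d.py -92 42 78
```

```text
time_s: 3.7
ee_pos: [475.1, 87.3, 80.3]
ee_rot: [-180.0, 0.2, -168.4]
force: [-0.0, -0.3, -0.6]
gripper_width: 69.7
gripper_force: 0.0
time_s: 4.1
ee_pos: [474.1, 87.2, 79.0]
ee_rot: [180.0, 0.0, -168.4]
force: [0.6, -0.3, 0.6]
gripper_width: 37.8
gripper_force: 0.0
t 4.1 pos [474.1  87.2  79. ] rot [ 1.800e+02  1.000e-02 -1.684e+02] F [ 0.6 -0.3  0.6] grip 0.0 37.83947878137999
units xyz [-0.01   1.108  0.035] yaw err to tray (deg) -180.09988134019554
```

Fingers close about 75 mm/s; I finish closing, then slide.

```bash
python3 -m jog '{"jaw":[16,16,16,16],"slide":[[0,0,0],[0,0,0],[0,0,0],[0,0,0]],"spin":[0,0,0,0]}'
python3 -m jog '{"jaw":[16,16,16,16],"slide":[[0,0.3,0],[0,0.3,0],[0,0.3,0],[0,0.1,0]],"spin":[0,0,0,0]}' 15
python3 d.py -92 42 78
```

```text
time_s: 4.5
ee_pos: [474.1, 87.0, 78.9]
ee_rot: [-180.0, -0.0, -168.4]
force: [1.4, -0.3, -0.0]
gripper_width: 21.5
gripper_force: 8.0
time_s: 4.9
ee_pos: [467.7, 117.7, 78.9]
ee_rot: [180.0, -0.0, -168.3]
force: [-0.1, -2.9, 0.6]
gripper_width: 21.8
gripper_force: 15.0
t 4.9 pos [467.7 117.7  78.9] rot [ 1.7999e+02 -1.0000e-02 -1.6833e+02] F [-0.1 -2.9  0.6] grip 15.000097006559372 21.831275177092973
units xyz [-0.013  0.07   0.031] yaw err to tray (deg) -180.03222306771457
```

```bash
python3 -m jog '{"jaw":[16,16,16],"slide":[[0,0.06,0],[0,0.06,0],[0,0,0]],"spin":[0,0,0]}'
python3 -m jog '{"jaw":[16,16,16],"slide":[[0,0.05,0],[0,0.05,0],[0,0,0]],"spin":[0,0,0]}'
```

```text
time_s: 5.2
ee_pos: [467.4, 119.5, 78.9]
ee_rot: [-179.9, -0.0, -168.3]
force: [0.9, -4.8, 0.4]
gripper_width: 21.5
gripper_force: 15.0
time_s: 5.5
ee_pos: [467.3, 119.6, 78.9]
ee_rot: [-179.6, -0.0, -168.2]
force: [2.3, -16.6, 0.7]
gripper_width: 21.6
gripper_force: 15.0
```

The lock is at its stop (pose matches tray y=42 within 0.3 mm). I release and go over the spool.

```bash
python3 -m jog '{"jaw":[55,55,55,55,55,55,55,55,55,55],"slide":[[0,-0.1,0],[0,0,0],[0,0,0],[0,0,-0.5],[0,0,-1],[-0.5,0,-0.5],[-0.6,-1,0],[-0.6,-1,0],[-0.6,-1,0],[-0.6,-1,0]],"spin":[0,0,0,0,0,0,0,0,0,0]}'
python3 d.py -5 -85 100
```

```text
time_s: 6.5
ee_pos: [577.5, 19.8, 139.0]
ee_rot: [179.9, 0.0, -168.4]
force: [0.9, 0.7, 0.5]
gripper_width: 55.3
gripper_force: 0.0
t 6.5 pos [577.5  19.8 139. ] rot [ 1.7994e+02  3.0000e-02 -1.6837e+02] F [0.9 0.7 0.5] grip 0.0 55.300701467839666
units xyz [ 0.01  -0.228  1.301] yaw err to tray (deg) -180.07638159665441
```

```bash
python3 -m jog '{"jaw":[55,55,55,55,55,55,20,20,20,20],"slide":[[0,-0.23,0],[0,0,1],[0,0,1],[0,0,1],[0,0,0.5],[0,0,0.25],[0,0,0],[0,0,0],[0,0,0],[0,0,0]],"spin":[0,0,0,0,0,0,0,0,0,0]}' 20
python3 -m jog '{"jaw":[20,20,20,20],"slide":[[0,0,0],[0,0,0],[0,0,0],[0,0,0]],"spin":[0,0,0,0]}'
python3 d.py -5 -85 26
```

```text
time_s: 7.5
ee_pos: [578.9, 13.0, 27.6]
ee_rot: [-179.9, 0.1, -168.4]
force: [-0.4, 0.7, 1.7]
gripper_width: 27.6
gripper_force: 20.0
time_s: 7.9
ee_pos: [578.9, 13.0, 27.5]
ee_rot: [-180.0, 0.1, -168.4]
force: [0.1, -1.2, 5.9]
gripper_width: 27.9
gripper_force: 20.0
t 7.9 pos [578.9  13.   27.5] rot [-1.7996e+02  1.2000e-01 -1.6839e+02] F [ 0.1 -1.2  5.9] grip 20.00024825334549 27.91677000433256
units xyz [0.007 0.005 0.05 ] yaw err to tray (deg) -180.09281808350588
```

Gripped the 28 mm land. Next I lift it, move it to the free strip (tray x 22, y −134), and lower it to just above the far wall.

```bash
python3 -m jog '{"jaw":[20,20,20,20,20,20,20,20],"slide":[[0,0,-0.4],[0,0,-0.8],[0,0,-0.8],[-0.4,-0.6,0],[-0.5,-0.6,0],[0,-0.43,0],[0,0,0],[0,0,0]],"spin":[0,0,0,0,0,0,0,0]}'
python3 d.py 22 -134 41
python3 - <<'E'
from h import *
a=env.grab_frame("top");b=env.grab_frame("scene")
A=cv2.resize(a[170:270,245:375],None,fx=3,fy=4,interpolation=2)
A=cv2.resize(a[170:270,245:355],(440,400),interpolation=2);B=cv2.resize(b[150:260,260:370],(360,360),interpolation=2)
B=cv2.copyMakeBorder(B,0,40,0,0,0);cv2.imwrite("pics/v1.png",np.hstack([A,B])[:,:,::-1])
E
```

```text
time_s: 8.7
ee_pos: [612.8, -29.0, 85.8]
ee_rot: [179.9, -0.1, -168.5]
force: [0.4, 0.0, -3.5]
gripper_width: 27.6
gripper_force: 20.0
t 8.7 pos [612.8 -29.   85.8] rot [ 1.7991e+02 -1.5000e-01 -1.6845e+02] F [ 0.4  0.  -3.5] grip 19.998193681240082 27.55920478806033
units xyz [-0.072 -0.031  1.493] yaw err to tray (deg) -180.15590667695588
```

View pics/v1.png

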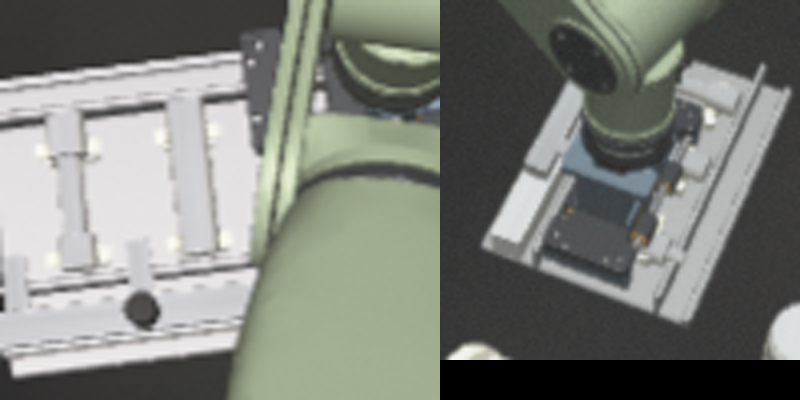

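The lock is open with its tongues between the parts, the bobbin and plunger are still nested, and the spool is in the gripper with its nose visible. I lower it onto the wall gently.

```bash
python3 -m jog '{"jaw":[20,20,20,20],"slide":[[-0.07,-0.03,0.7],[0,0,0.7],[0,0,0.1],[0,0,0]],"spin":[0,0,0,0]}'
python3 -m jog '{"jaw":[20,20,20,20],"slide":[[0,0,0.1],[0,0,0.1],[0,0,0.1],[0,0,0]],"spin":[0,0,0,0]}'
python3 d.py 22 -134 23.6
```

```text
time_s: 9.2
ee_pos: [615.8, -29.1, 41.0]
ee_rot: [180.0, -0.1, -168.4]
force: [0.3, 0.3, -2.0]
gripper_width: 27.8
gripper_force: 20.0
time_s: 9.6
ee_pos: [616.6, -29.7, 33.2]
ee_rot: [-180.0, 0.0, -168.4]
force: [-3.0, -0.1, 2.8]
gripper_width: 27.6
gripper_force: 20.0
t 9.6 pos [616.6 -29.7  33.2] rot [-1.7999e+02  3.0000e-02 -1.6839e+02] F [-3.  -0.1  2.8] grip 20.00030279159546 27.604920319706405
units xyz [0.051 0.019 0.321] yaw err to tray (deg) -180.09660342037327
```

```bash
python3 -m jog '{"jaw":[20,20,20,20,20],"slide":[[0.01,0,0.08],[0.01,0,0.08],[0.01,0,0.08],[0.02,0,0.08],[0,0,0]],"spin":[0,0,0,0,0]}'
python3 d.py 22 -134 23.6
```

```text
time_s: 10.1
ee_pos: [615.4, -29.9, 22.5]
ee_rot: [180.0, 0.0, -168.4]
force: [-1.8, -0.6, 2.6]
gripper_width: 27.5
gripper_force: 20.0
t 10.1 pos [615.4 -29.9  22.5] rot [ 1.800e+02  3.000e-02 -1.684e+02] F [-1.8 -0.6  2.6] grip 20.000234842300415 27.537506913241877
units xyz [ 0.008  0.019 -0.037] yaw err to tray (deg) -180.10734729549029
```

```bash
python3 -m jog '{"jaw":[20,20,20,20,20,20,20,20,20,20],"slide":[[0,0,-0.4],[0,0,-0.9],[0,0,-0.9],[0,0,-0.9],[0,0,-0.9],[0,0,-0.9],[0,0,-0.9],[0,0,-0.5],[0,0,0],[0,0,0]],"spin":[0,0,0,0,0,0,0,0,0.73,0.72]}' 30
python3 -m jog '{"jaw":[20,20,20,20,20,20,20,20,20,20],"slide":[[1,0,0],[1,-0.5,0],[1,-1,0],[1,-1,0],[0.5,-1,0],[0,-1,0],[0,-1,0],[0,-1,0],[0,-1,0],[0,0,0]],"spin":[0,0,0,0,0,0,0,0,0,0]}'
python3 - <<'E'
from h import *
s=env.state();print(s["time_s"],s["ee_pos"],s["ee_rot"],s["force"])
a=env.grab_frame("top");b=env.grab_frame("scene")
g=s["ee_pos"]
for n in("top","scene"): print(n,proj(n,[g+[0,0,17.5],g+[57,0,38]]))
pt=proj("top",g+[20,0,20])[0].astype(int);ps=proj("scene",g+[20,0,20])[0].astype(int)
def c(im,q):
    x,y=q[0]-30,q[1]-35;print("origin",x,y);return cv2.resize(im[y:y+75,x:x+65],(390,450),interpolation=2)
cv2.imwrite("pics/v2.png",np.hstack([c(a,pt),c(b,ps)])[:,:,::-1])
E
```

```text
time_s: 11.1
ee_pos: [615.5, -29.9, 212.7]
ee_rot: [180.0, 0.1, 179.8]
force: [-0.2, 0.5, -3.6]
gripper_width: 27.3
gripper_force: 30.0
time_s: 12.1
ee_pos: [480.3, -258.4, 211.7]
ee_rot: [-179.9, 0.0, 179.8]
force: [0.2, 0.9, -3.5]
gripper_width: 27.4
gripper_force: 30.0
12.1 [ 480.31891335 -258.41204382  211.74674407] [-1.79879482e+02  4.25198504e-02  1.79815606e+02] [ 0.2196198   0.94701405 -3.48735962]
top [[437.45853872 248.88276379]
 [440.46752694 223.41764248]]
scene [[222.9576476  233.58282751]
 [239.37375446 241.24297669]]
origin 407 205
origin 198 202
```

View pics/v2.png

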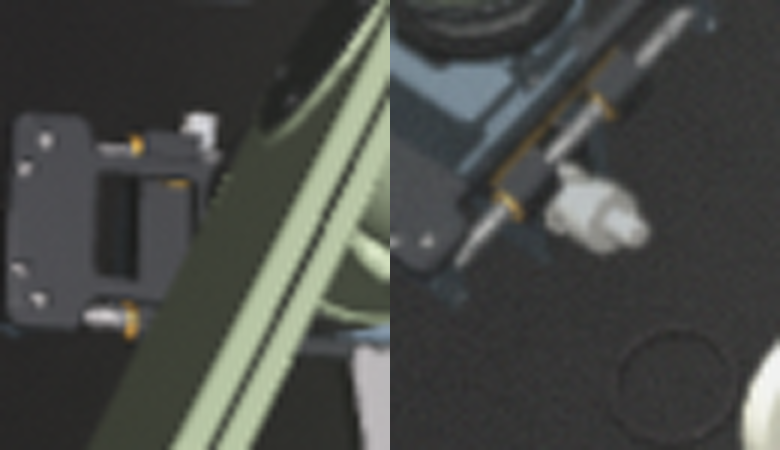

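The scene crop shows the spool tilted nose-up, with the tip end near scene px ≈(238.5,240.5) against the 20° prediction of (239.4,241.2). I refine with a silhouette fit.

```bash
cat > sp.py <<'E'
from h import *
import sys
from scipy.optimize import differential_evolution, minimize
K=4; a=np.linspace(0,2*np.pi,40)
SEG=[(13,25,9),(25,39,14),(39,55,6)]
def pts(g,yaw,th,s,dz):  # g TCP; s: spool x at grip centre
    u=np.array([np.cos(th)*np.cos(yaw),np.cos(th)*np.sin(yaw),np.sin(th)]);v=np.array([-np.sin(yaw),np.cos(yaw),0]);w=np.cross(u,v)
    o=g+[0,0,dz]-s*u
    out=[]
    for x0,x1,r in SEG:
        out.append(np.vstack([o+u*x+r*(np.cos(a)[:,None]*v+np.sin(a)[:,None]*w) for x in(x0,x1)]))
    return out,o,u
def mask(n,P,win):
    x,y,w,h=win;m=np.zeros((h*K,w*K),np.uint8)
    for Q in P:
        q=(proj(n,Q)+.5-[x,y])*K
        cv2.fillConvexPoly(m,cv2.convexHull(q.astype(np.float32)).astype(np.int32),1)
    return cv2.resize(m.astype(np.float32),(w,h),interpolation=cv2.INTER_AREA)
st=env.state();g=st["ee_pos"];yaw=np.radians(st["ee_rot"][2]-180)
im=np.mean([env.grab_frame("scene").astype(float).mean(2) for _ in range(2)],0)
c=proj("scene",g+[45,0,34])[0].astype(int);win=(c[0]-9,c[1]-10,24,22)
x,y,w,h=win;I=im[y:y+h,x:x+w]
I=np.clip((I-60)/(150-60),0,1)
if len(sys.argv)>1: print((I*9).astype(int))
f=lambda p:np.abs(mask("scene",pts(g,yaw,p[0],p[1],p[2])[0],win)-I)[:, 3:].sum()
r=differential_evolution(lambda p:f([p[0],p[1],p[2]])+((p[1]+5)/2)**2+((p[2]-17.5)/1.5)**2,[(0.1,.65),(-11,1),(14,21)],seed=1,maxiter=40,popsize=10)
_,o,u=pts(g,yaw,*r.x)
print("tilt deg",np.degrees(r.x[0]),"s,dz",r.x[1:],"cost",r.fun,"tip",o+55*u)
for d in range(10,33,3):
    q=minimize(lambda p:f([np.radians(d),p[0],p[1]])+((p[0]+5)/2)**2+((p[1]-17.5)/1.5)**2,[-5,17.5],method="Nelder-Mead");print(d,q.fun.round(2),q.x.round(1))
E
python3 sp.py v
```

```text
[[3 1 0 0 0 0 0 0 0 0 0 0 0 0 0 0 0 0 0 0 0 0 0 0]
 [8 6 4 1 0 0 0 0 0 0 0 0 0 0 0 0 0 0 0 0 0 0 0 0]
 [9 9 8 5 2 0 0 0 0 0 0 0 0 0 0 0 0 0 0 0 0 0 0 0]
 [6 8 9 8 7 6 6 4 1 0 0 0 0 0 0 0 0 0 0 0 0 0 0 0]
 [6 9 9 9 9 9 9 9 6 4 1 0 0 0 0 0 0 0 0 0 0 0 0 0]
 [9 9 9 9 9 9 9 9 9 8 5 2 0 0 0 0 0 0 0 0 0 0 0 0]
 [9 9 9 9 9 9 9 9 9 8 7 5 1 0 0 0 0 0 0 0 0 0 0 0]
 [9 9 9 9 9 9 9 8 8 8 8 7 2 0 0 0 0 0 0 0 0 0 0 0]
 [9 9 9 9 9 9 8 9 9 9 9 8 3 0 0 0 0 0 0 0 0 0 0 0]
 [9 9 9 9 9 8 8 9 9 9 9 9 6 2 0 0 0 0 0 0 0 0 0 0]
 [7 9 9 9 9 8 8 9 9 9 9 9 9 6 1 0 0 0 0 0 0 0 0 0]
 [6 7 9 9 9 8 8 9 9 9 9 9 9 7 3 0 0 0 0 0 0 0 0 0]
 [1 4 7 8 9 8 7 7 8 9 9 9 8 8 3 0 0 0 0 0 0 0 0 0]
 [0 1 3 5 7 7 7 7 6 6 8 8 8 8 2 0 0 0 0 0 0 0 0 0]
 [0 0 0 1 4 6 7 7 6 3 2 5 6 3 0 0 0 0 0 0 0 0 0 0]
 [0 0 0 0 0 2 5 4 3 0 0 0 0 0 0 0 0 0 0 0 0 0 0 0]
 [0 0 0 0 0 0 0 0 0 0 0 0 0 0 0 0 0 0 0 0 0 0 0 0]
 [0 0 0 0 0 0 0 0 0 0 0 0 0 0 0 0 0 0 0 0 0 0 0 0]
 [0 0 0 0 0 0 0 0 0 0 0 0 0 0 0 0 0 0 0 0 0 0 0 0]
 [0 0 0 0 0 0 0 0 0 0 0 0 0 0 0 0 0 0 0 0 0 0 0 0]
 [0 0 0 0 0 0 0 0 0 0 0 0 0 0 0 0 0 0 0 0 0 0 0 0]
 [0 0 0 0 0 0 0 0 0 0 0 0 0 0
[... 524 characters left out ...]
function(np.copy(x), *(wrapper_args + args))
  File "sp.py", line 30, in <lambda>
    q=minimize(lambda p:f([np.radians(d),p[0],p[1]])+((p[0]+5)/2)**2+((p[1]-17.5)/1.5)**2,[-5,17.5],method="Nelder-Mead");print(d,q.fun.round(2),q.x.round(1))
                        ~^^^^^^^^^^^^^^^^^^^^^^^^^^^
  File "sp.py", line 25, in <lambda>
    f=lambda p:np.abs(mask("scene",pts(g,yaw,p[0],p[1],p[2])[0],win)-I)[:, 3:].sum()
                      ~~~~^^^^^^^^^^^^^^^^^^^^^^^^^^^^^^^^^^^^^^^^^^
  File "sp.py", line 16, in mask
    q=(proj(n,Q)+.5-[x,y])*K
       ~~~~^^^^^
  File "h.py", line 4, in proj
    m=env.camera_model(n);T=m["camera_from_world"]
ValueError: time passes only in moves, steps and waits
```

```bash
python3 d.py 506.5 -286 211.2 world
```

```text
t 12.3 pos [ 480.  -254.2  211.7] rot [ 1.7995e+02 -2.0000e-02 -1.7997e+02] F [-0.3  0.4 -3.3] grip 29.999480545520782 27.450643937436507
units xyz [-0.882 -1.061  0.017] yaw err to tray (deg) -191.6770135555908
```

```bash
python3 -m jog '{"jaw":[20,20,20,20,20,20,20,20],"slide":[[0,-0.5,0],[0,-0.4,0],[0,-0.16,0.02],[-0.3,0,0],[-0.3,0,0],[-0.2,0,0],[-0.08,0,0],[0,0,0]],"spin":[0,0,0,0,0,0,0,0]}'
python3 -m jog '{"jaw":[20,20,20],"slide":[[0,0,0],[0,0,0],[0,0,0]],"spin":[0,0,0]}'
python3 d.py 506.5 -286 211.2 world; sed -i '/^for d in/,$d' sp.py
cat >> sp.py <<'E'
from head import r as hr
ri=hr.x;a_=np.array([np.cos(.35),0,np.sin(.35)]);gl=ri[:3]-10*a_;v=o+55*u-gl
print("axial",v@a_,"lat",v[1],"vert",v@np.array([-a_[2],0,a_[0]]))
b=env.grab_frame("scene");print("axis px",proj("scene",[o+55*u,gl,gl-80*a_]))
cv2.imwrite("pics/v3.png",cv2.resize(b[215:305,205:325],(800,600),interpolation=2)[:,:,::-1])
E
python3 sp.py
```

```text
time_s: 13.1
ee_pos: [507.0, -286.4, 211.0]
ee_rot: [180.0, -0.0, -180.0]
force: [0.2, 0.1, -2.3]
gripper_width: 27.6
gripper_force: 30.0
time_s: 13.4
ee_pos: [506.3, -286.8, 211.3]
ee_rot: [180.0, 0.0, 180.0]
force: [0.5, -0.3, -3.1]
gripper_width: 27.0
gripper_force: 30.0
t 13.4 pos [ 506.3 -286.8  211.3] rot [180.   0. 180.] F [ 0.5 -0.3 -3.1] grip 29.999403655529022 27.033526539745644
units xyz [-0.006  0.025  0.004] yaw err to tray (deg) 168.29392865996655
tilt deg 20.394063409934702 s,dz [-3.07041992 16.95419058] cost 14.316464084415792 tip [ 560.75502423 -286.76082451  248.50402101]
axial -80.67839356449508 lat -0.6863048202903315 vert 0.2516372403184077
axis px [[239.42140167 254.85060153]
 [263.45834668 266.31373544]
 [239.83245139 254.79847652]]
```

View pics/v3.png

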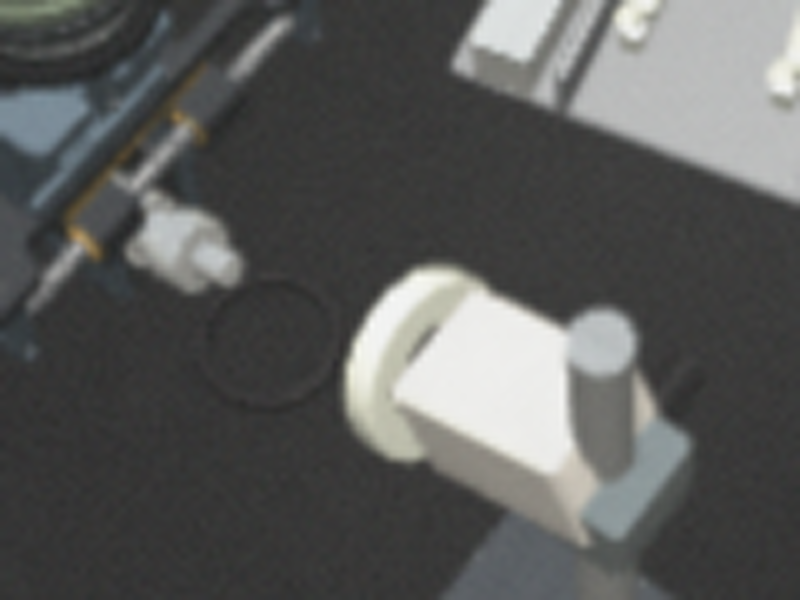

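The picture shows the spool tip at crop (235,265) on the ring's axis, its tilt matching the camera's. The fit gives −80.7 mm axial, under 1 mm off centre and 20.4° tilt. I hand in.

```bash
python3 -c "
from workcell import env
print(env.job_done())"
```

```text
the job is handed in; nothing more can be done
None
```

I pushed the lock to its end stop and left it open, then handed the job in with the spool still gripped: by my camera fit its tip is about 81 mm from the glass (good to about 4 mm), centred within 1 mm and tilted 20.4°; no verdict came back.

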